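# Lock the labelling turntable and open the safety-capped medicine bottle

## Task

Take the orange-handled locking blade out of its grey rack and push it fully home, down to its shoulder, into the slot where the turntable's yellow fork meets the blue block, so that the amber bottle cannot turn. Then grip the bottle's white safety cap, press it down, twist it anticlockwise until it is free, and lift it straight up; finish still holding the cap level in the gripper about 8 cm above where it sat, over the bottle. Leave the blade home and do not disturb the other things on the desk.

Things in the scene. Friction and masses are not known exactly. Their poses are not given: they have to be found in the camera images.
- stand: labelling turntable fixed to the desk; origin on the desk, on the turning axis, z up. Grey base 150 x 150 x 6 mm; aluminium disc 116 mm across, top at z = 36 mm, carries the amber bottle (60 mm across, shoulder at z = 100 to 108 mm) on the axis. Towards -y a yellow two-prong fork on the disc (out to 87 mm) meets a blue slotted block on the base (89 to 121 mm), tops at z = 36 mm; their slots line up
- slot_mouth (a point): centre of the mouth of the slot formed by fork and block, 36 mm above the desk, 88 mm from the turning axis towards the stand's -y; axes as the stand's. Slot 8 mm wide along x, 30 mm deep; along y it leaves the 50 mm wide blade at least 2 mm at each end
- blade: locking blade, upright: steel blade below an orange grip; origin at the centre of its lower edge, z up, width along y, thickness along x. Steel 50 wide x 5 mm thick, z = 0 to 26 mm (46 x 3 mm over the lowest 6 mm). Grip 58 wide x 12 mm thick, z = 26 to 60 mm. About 90 g. A half turn about z makes no difference. Starts with its origin 10 mm above the desk
- shoulder (a point): centre of the underside of the blade's orange grip, 26 mm above the blade's lower edge: the shoulder that stops on fork and block. Fully home, it is at slot_mouth
- rack: grey parking rack fixed to the desk: block 37 x 70 mm, top at z = 36 mm, on an 80 x 90 mm foot; origin on the desk under its centre. The blade starts in its 9 mm wide slot, shoulder on the rack's top, width along the rack's y; it lifts straight out
- cap: white ribbed push-and-turn safety cap with a red disc on top, on the amber bottle; 50 mm across, 32 mm tall, origin at the centre of its lower rim, z up; at the start the rim is 116 mm above the desk. Press down 6 mm (at least 4) against its spring, keep it down and turn anticlockwise seen from above: between about 50 and 130 degrees (75 is a good aim) it is free and lifts straight off. About 30 g
- cap_top (a point): centre of the cap's top, 148 mm above the desk at the start. From here down to the bottle's shoulder, 40 mm, there is free space for fingers all round the cap
- bottle_mouth (a point): centre of the amber bottle's mouth (hidden under the cap), on the turning axis, 134.5 mm above the desk; fixed to the stand. The cap's rim starts 18.5 mm below this point
- turntable (a joint): angle of disc and bottle, rad, 0 when the slots line up (as at the start), positive anticlockwise from above. Turns easily (0.05 N m), so the bottle turns with the cap unless the blade locks it; with the blade home about 0.1 rad of play remains
- plunger (a joint): how far the spring under the cap is pressed, m: 0 at the start (4 N), 0.004 clears the catches (8.5 N), 0.008 is a hard stop (13 N); 0.006 to 0.007 is a good aim; -0.002 with the cap off
- pill_bottle: round bystander pill bottle with a blue cap, 48 mm across, 85 mm tall; origin under its centre. Not the one to open
- thermometer: white infrared thermometer lying on its side, about 160 x 110 x 40 mm; origin under its barrel's centre; bystander
- mouse: black computer mouse, 105 x 60 x 32 mm; origin under its centre; bystander
- test_box: green and white test-kit carton, 90 x 150 x 55 mm; origin under its centre; bystander
- stamp: red rubber stamp with a wooden knob, 50 x 34 x 72 mm; origin under its centre; bystander

How it is judged:
By the outcome, as a careful person would: the job done as asked, in the order asked, and still so for the second after the job is handed in, while the arm keeps its last pose, push and grip.
It also fails if it takes over 50 s, if anything falls off the work surface, if the arm or the gripper's body presses on something with over 40 N, if the wrist force passes 120 N, or if a joint passes its speed limit or range.

## Robot

A 6-joint arm with a two-finger parallel gripper is mounted at the origin on the work surface. World frame = base frame: x ahead of the robot, y to its left, z up, the work surface at z = 0. Lengths are in m, angles in rad, forces in N, time in s.
With the tool pointing down it reaches from about 0.425 to 0.95 m from the base axis. Payload 3.5 kg.
Tool frame: the origin (TCP) lies between the finger pads; the fingertips stand 14 mm ahead of it and the grasp point (between the pads) lies 5 mm behind it; z points along the fingers, y is the line along which they close (so a half turn about z gives the same grasp; the last joint's range is limited). The gripper opens to 85 mm and grips with 20 to 120 N. Pads are 22 mm wide; open, the fingers measure 114 mm over their backs; the gripper's body (76 mm by 85 mm) begins 54 mm behind the grasp point. The pads swing forward as they close: fully open they stand 13 mm farther back than shut.
Start: joints at [-1.379, 0.286, 1.577, -0, 1.279, -0.15], TCP at [0.226, -0.636, 0.245] pointing down, gripper open.
Joint ranges: [-2.77, 2.77], [-0.9, 2.22], [0.21, 2.48], [-1.53, 4.67], [0.24, 2.81], [-2.84, 2.84]. Speed limits (rad/s): [2.79, 2.79, 3.14, 3.14, 3.14, 3.14].

## Interface

Orientations are given as a unit quaternion [x, y, z, w].
In Python, from plant import * gives the robot as it stands.
- The arm moves only by the tool step_arm, never from a script. Its argument "commands" is a list of rows, each an object of numbers: "gripper": the gripper's target within -1 to 1 (shut at 1, half-way at 0, fully open at -1); "x", "y", "z": the shift along the tool's x, y, z in mm; "spin": the turn about the tool's z in degrees. A call has exactly 10 rows; each row shifts and turns the commanded pose from where the row before left it, along the tool's axes as they then stand; what a row does not reach is not made up. A row lasts 1/10 s, in which the tool goes at most 50 mm and 8.59 degrees, less where a joint would pass 70% of its speed; a pose out of reach is approached as far as the arm can. A call with a gripper value outside its range is refused whole. The fingers move at their own pace and stop on an object; "force" is the grip in N (left out, the last holds). Time passes only in rows, so rows that do not move let the fingers close, or fill a call up. It gives the time, the measured TCP pose, the force, the opening and the grip force at its end, in the units of the state.
- get_state(): the state, without advancing time (a new reading comes with each control period).
- read_camera(name): name is "side" or "top" or "wrist"; returns a dict with "color" (384x512x3 uint8, red, green, blue), "z_map" (384x512 float32, m along the optical axis (not along the pixel's ray), 0 where there is no reading), "fx", "fy", "cx", "cy" (pixels), "eye" and "attitude" of the camera in the world; the wrist camera has in their place "mount" (4x4, takes a point from camera to tool coordinates, whose origin is the TCP and whose axes are the flange's). Camera axes: x right, y up, looking along -z (the intrinsics and any distortion apply to the point x, -y, -z); pixel columns grow to the right and rows downward; lengths in m; the calibration is good to about 2 mm. A picture is of the moment at which its call begins: read the wrist's pose just before it.
- sign_off(): hands the job in; it is judged then, once.
The state is a dict: "time": time; "qpos": joint angles; "dq": joint speeds; "joint_efforts": joint torques, N m; "eef_pos": TCP position; "tcp_rot": TCP orientation; "contact_force": force on the tool from outside, world axes, zero at the start; "wrist_torque": the same for the moment, N m; "opening": opening from 0.0 (shut) to 1.0 (fully open); "finger_force": force on a finger pad.
Only numpy, scipy, OpenCV 4.12 (cv2) and the standard library are available. Lean on these libraries where they do the work, as an engineer would, in place of code of your own. Each camera call takes 0.05 s, during which the arm holds its last target. There are 200 camera calls.

## Working session

There is one attempt and no reset: what is moved stays moved. The work goes in short steps, Python scripts to look and compute and a tool call to move; the robot and the scene stay as the last step left them, time stands still between calls to the robot, and variables do not carry over. Pictures are saved under pics/ and viewed, at most 10 in all, crops included, and the job is handed in when it is done.

Besides the shell and the picture viewer there is one more tool, called after "Emit:" by a JSON object that holds its "method" and its "body", one argument or row to a line. step_arm: Moves the arm, as the interface text tells. Its arguments: {"type":"object","properties":{"commands":{"type":"array"},"force":{"type":"number"}},"required":["commands"]}

```bash
mkdir -p pics; cat > h.py <<'E'
from plant import *
import numpy as np, cv2
from scipy.spatial.transform import Rotation as R
def snap(name,fn=None):
    s=get_state(); c=read_camera(name); c['s']=s
    if 'mount' in c:
        T=np.eye(4);T[:3,:3]=R.from_quat(s['tcp_rot']).as_matrix();T[:3,3]=s['eef_pos'];c['T']=T@np.array(c['mount'])
    else:
        T=np.eye(4);a=np.array(c['attitude']);T[:3,:3]=a if a.shape==(3,3) else R.from_quat(a).as_matrix();T[:3,3]=c['eye'];c['T']=T
    if fn: cv2.imwrite('pics/'+fn,c['color'][:,:,::-1])
    return c
def cloud(c):
    v,u=np.mgrid[:384,:512];z=c['z_map']
    P=np.stack([(u-c['cx'])/c['fx']*z,-(v-c['cy'])/c['fy']*z,-z],-1)
    W=P@c['T'][:3,:3].T+c['T'][:3,3]; W[z==0]=np.nan
    return W
E
python3 - <<'E'
from h import *
t=snap('top','top.png');s=snap('side','side.png')
np.save('top.npy',cloud(t));np.save('side.npy',cloud(s))
print(t['s']); print({k:v for k,v in t.items() if k not in('color','z_map','s')}); print(s['T'])
E
```

```text
{'time': 0.0, 'qpos': array([-1.37902608e+00,  2.87174580e-01,  1.57819722e+00,  1.00240517e-05,
        1.27860651e+00, -1.50012924e-01]), 'dq': array([-7.73838860e-04, -1.09463527e-04,  1.01507449e-03, -1.00268462e-03,
       -2.88713774e-05,  2.01116160e-03]), 'joint_efforts': array([ 7.92632709e-04, -4.05976045e+01, -2.92624015e+01, -7.11216762e-05,
        5.72275356e-03, -4.17123658e-06]), 'eef_pos': array([ 0.22613778, -0.63531983,  0.24393026]), 'tcp_rot': array([ 9.85433080e-01,  1.70059464e-01, -2.01060076e-05, -1.19266766e-03]), 'contact_force': array([0.57466403, 0.50725561, 0.62662472]), 'wrist_torque': array([ 0.02775322,  0.02612282, -0.0048943 ]), 'finger_force': 0.0, 'opening': 1.0034144444339528}
{'fx': 438.7531975028799, 'fy': 438.7531975028799, 'cx': 250.75487862344912, 'cy': 192.97194640870796, 'eye': array([0.36329028, 0.01692616, 1.42223485]), 'attitude': array([ 0.06211741, -0.07487118, -0.69345518,  0.71390171]), 'T': array([[ 0.02702845,  0.98081607, -0.1930526 ,  0.36329028],
       [-0.99941928,  0.03052269,  0.01514817,  0.01692616],
       [ 0.02075005,  0.19253106,  0.98107147,  1.42223485],
       [ 0.        ,  0.        ,  0.        ,  1.        ]])}
[[-0.89052255  0.22945023 -0.39283861  0.21986336]
 [-0.45478513 -0.47145025  0.75558266  0.80275047]
 [-0.01183525  0.85152056  0.52418763  0.65614601]
 [ 0.          0.          0.          1.        ]]
```

View pics/top.png

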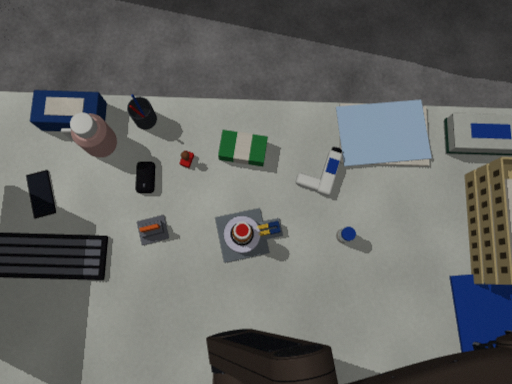

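View pics/side.png

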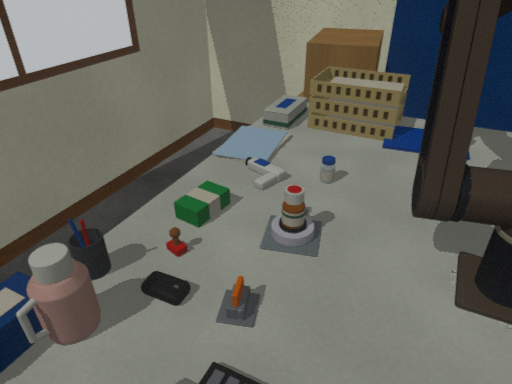

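The top view shows the stand with its cap at (242,231), the yellow fork and blue block at (270,229), and the orange blade in its rack at (151,229). The side view shows the same things, with the blade at (238,290) and the cap at (294,195). I'll measure them by colour next.

```bash
python3 - <<'E'
from h import *
for n in('top','side'):
    W=np.load(n+'.npy');c=cv2.imread(f'pics/{n}.png');h=cv2.cvtColor(c,cv2.COLOR_BGR2HSV).astype(int);H,S,V=h[...,0],h[...,1],h[...,2]
    rois={'top':dict(blade=(130,175,210,245),stand=(215,290,205,262)),'side':dict(blade=(215,260,265,325),stand=(262,325,180,250))}[n]
    for nm,roi,m in [('orange','blade',(H>3)&(H<18)&(S>170)&(V>110)),('red','stand',((H<4)|(H>175))&(S>170)&(V>100)),('yellow','stand',(H>20)&(H<32)&(S>140)),('blue','stand',(H>100)&(H<125)&(S>130))]:
        a,b,d,e=rois[roi];M=np.zeros_like(m);M[d:e,a:b]=m[d:e,a:b]
        P=W[M];P=P[~np.isnan(P[:,0])]
        if len(P)<5: print(n,nm,len(P));continue
        top=P[P[:,2]>np.percentile(P[:,2],90)-.008]
        r=cv2.minAreaRect((top[:,:2]*1000).astype(np.float32))
        print(n,nm,len(P),len(top),'zmax',np.percentile(P[:,2],95).round(3),'mean',top.mean(0).round(4),'rect',np.round(r[0],1),np.round(r[1],1),round(r[2],1))
E
```

```text
top orange 65 53 zmax 0.074 mean [0.5128 0.3072 0.0695] rect [512.7 308.6] [ 9.2 53.7] 14.5
top red 108 107 zmax 0.152 mean [0.5044 0.0205 0.148 ] rect [504.3  20.8] [31.2 32.6] 29.0
top yellow 79 59 zmax 0.04 mean [ 0.5214 -0.048   0.0355] rect [521.9 -48.1] [29.9 29.9] 15.6
top blue 94 78 zmax 0.039 mean [ 0.5289 -0.0823  0.036 ] rect [529.2 -81.2] [33.1 30.8] 13.1
side orange 146 113 zmax 0.071 mean [0.512  0.3137 0.069 ] rect [512.8 310.8] [11.3 57.3] 14.7
side red 70 70 zmax 0.149 mean [0.5058 0.0209 0.1479] rect [505.9  20.8] [30.6 30.7] 88.3
side yellow 0
side blue 0
```

Emit:
{"method": "step_arm", "body": {
  "commands": [
    {"x": 41,"y": -27},
    {"x": 41,"y": -27},
    {"x": 41,"y": -27},
    {"x": 41,"y": -27},
    {"x": 41,"y": -27},
    {"x": 41,"y": -27},
    {"x": 41,"y": -27},
    {"x": 41,"y": -27},
    {"x": 41,"y": -27},
    {"x": 41,"y": -27}
  ],
  "force": 60
}}

```text
invalid input
```

Emit:
{"method": "step_arm", "body": {
  "commands": [
    {"x": 15,"y": -47},
    {"x": 15,"y": -47},
    {"x": 15,"y": -47},
    {"x": 15,"y": -47},
    {"x": 15,"y": -47},
    {"x": 15,"y": -47},
    {"x": 15,"y": -47},
    {"x": 15,"y": -47},
    {"x": 15,"y": -47},
    {"x": 15,"y": -47}
  ]
}}

```text
invalid input
```

Emit:
{"method": "step_arm", "body": {
  "commands": [
    {"spin": -8.5},
    {"spin": -8.5},
    {"spin": -8.5},
    {"spin": -8.5},
    {"spin": -8.5},
    {"spin": -8.5},
    {"spin": -8.5},
    {"spin": -8.5},
    {"spin": -8.5},
    {"spin": -8.5}
  ]
}}

```text
invalid input
```

Emit:
{"method": "step_arm", "body": {
  "commands": [
    {"gripper": -1,"x": 41,"y": -27,"z": 0,"spin": 0},
    {"gripper": -1,"x": 41,"y": -27,"z": 0,"spin": 0},
    {"gripper": -1,"x": 41,"y": -27,"z": 0,"spin": 0},
    {"gripper": -1,"x": 41,"y": -27,"z": 0,"spin": 0},
    {"gripper": -1,"x": 41,"y": -27,"z": 0,"spin": 0},
    {"gripper": -1,"x": 41,"y": -27,"z": 0,"spin": 0},
    {"gripper": -1,"x": 41,"y": -27,"z": 0,"spin": 0},
    {"gripper": -1,"x": 41,"y": -27,"z": 0,"spin": 0},
    {"gripper": -1,"x": 41,"y": -27,"z": 0,"spin": 0},
    {"gripper": -1,"x": 41,"y": -27,"z": 0,"spin": 0}
  ],
  "force": 60
}}

```text
time: 1.1
eef_pos: [0.5227, -0.2421, 0.2449]
tcp_rot: [0.985, 0.17, -0.0, -0.0]
contact_force: [0.5, -0.3, -0.9]
opening: 1.001
finger_force: 0.0
```

Emit:
{"method": "step_arm", "body": {
  "commands": [
    {"gripper": -1,"x": 15,"y": -47,"z": 0,"spin": 0},
    {"gripper": -1,"x": 15,"y": -47,"z": 0,"spin": 0},
    {"gripper": -1,"x": 15,"y": -47,"z": 0,"spin": 0},
    {"gripper": -1,"x": 15,"y": -47,"z": 0,"spin": 0},
    {"gripper": -1,"x": 15,"y": -47,"z": 0,"spin": 0},
    {"gripper": -1,"x": 15,"y": -47,"z": 0,"spin": 0},
    {"gripper": -1,"x": 15,"y": -47,"z": 0,"spin": 0},
    {"gripper": -1,"x": 15,"y": -47,"z": 0,"spin": 0},
    {"gripper": -1,"x": 15,"y": -47,"z": 0,"spin": 0},
    {"gripper": -1,"x": 15,"y": -47,"z": 0,"spin": 0}
  ]
}}

```text
time: 2.1
eef_pos: [0.5051, 0.2509, 0.245]
tcp_rot: [0.985, 0.17, -0.0, 0.0]
contact_force: [0.3, -0.3, 0.1]
opening: 0.997
finger_force: 0.0
```

Emit:
{"method": "step_arm", "body": {
  "commands": [
    {"gripper": -1,"x": 0,"y": 0,"z": 0,"spin": -8.5},
    {"gripper": -1,"x": 0,"y": 0,"z": 0,"spin": -8.5},
    {"gripper": -1,"x": 0,"y": 0,"z": 0,"spin": -8.5},
    {"gripper": -1,"x": 0,"y": 0,"z": 0,"spin": -8.5},
    {"gripper": -1,"x": 0,"y": 0,"z": 0,"spin": -8.5},
    {"gripper": -1,"x": 0,"y": 0,"z": 0,"spin": -8.5},
    {"gripper": -1,"x": 0,"y": 0,"z": 0,"spin": -8.5},
    {"gripper": -1,"x": 0,"y": 0,"z": 0,"spin": -8.5},
    {"gripper": -1,"x": 0,"y": 0,"z": 0,"spin": -8.5},
    {"gripper": -1,"x": 0,"y": 0,"z": 0,"spin": -8.5}
  ]
}}

```text
time: 3.1
eef_pos: [0.5055, 0.2489, 0.2447]
tcp_rot: [0.609, 0.793, -0.0, -0.0]
contact_force: [-0.2, 0.6, -0.5]
opening: 0.998
finger_force: 0.0
```

```bash
cat >> h.py <<'E'
def rect(n,c,lo,hi,zmin,zmax,roi=None):
    W=cloud(c);h=cv2.cvtColor(c['color'],cv2.COLOR_RGB2HSV).astype(int);H,S,V=h[...,0],h[...,1],h[...,2]
    m=((H>=lo)&(H<=hi) if lo<=hi else (H>=lo)|(H<=hi))&(S>140)&(V>70)
    P=W[m];P=P[(P[:,2]>zmin)&(P[:,2]<zmax)]
    if roi is not None: P=P[np.hypot(P[:,0]-roi[0],P[:,1]-roi[1])<roi[2]]
    if len(P)<5: print(n,len(P));return
    r=cv2.minAreaRect((P[:,:2]*1000).astype(np.float32))
    print(n,len(P),'mean',P.mean(0).round(4),'rect',np.round(r[0],1),np.round(r[1],1),round(r[2],1))
def pose():
    s=get_state();M=R.from_quat(s['tcp_rot']).as_matrix()
    print('t',round(s['time'],2),'p',np.round(s['eef_pos'],4),'xang',round(np.degrees(np.arctan2(M[1,0],M[0,0])),2),'q6',round(s['qpos'][5],2),'F',np.round(s['contact_force'],1),'open',round(s['opening'],3),'ff',round(s['finger_force'],1))
    return s,M
def go(x,y,z,ang=None):
    s,M=pose();d=np.array([x,y,z])-s['eef_pos'];print('tool mm',np.round(M.T@d*1000,1),'spin',None if ang is None else round(-((ang-np.degrees(np.arctan2(M[1,0],M[0,0]))+180)%360-180),1))
E
python3 - <<'E'
from h import *
c=snap('wrist','w1.png')
rect('orange top',c,3,18,.062,.085)
rect('orange all',c,3,18,.03,.085)
go(.5128,.310,.12,104.5)
E
```

```text
orange top 655 mean [0.5123 0.3102 0.0702] rect [512.9 309.1] [11.5 56.9] 15.8
orange all 723 mean [0.5136 0.3001 0.0682] rect [568.9 157.8] [274.5 275.8] 64.6
t 3.15 p [0.5055 0.2489 0.2447] xang 105.16 q6 0.01 F [ 0.3 -0.7  0.4] open 1.001 ff 0.0
tool mm [ 57.1  23.2 124.7] spin 0.7
```

Emit:
{"method": "step_arm", "body": {
  "commands": [
    {"gripper": -1,"x": 19,"y": 8,"z": 10,"spin": 0},
    {"gripper": -1,"x": 19,"y": 8,"z": 15,"spin": 0},
    {"gripper": -1,"x": 19,"y": 7.5,"z": 15,"spin": 0},
    {"gripper": -1,"x": 0,"y": 0,"z": 35,"spin": 0},
    {"gripper": -1,"x": 0,"y": 0,"z": 35,"spin": 0},
    {"gripper": -1,"x": 0,"y": 0,"z": 35,"spin": 0},
    {"gripper": -1,"x": 0,"y": 0,"z": 25,"spin": 0},
    {"gripper": -1,"x": 0,"y": 0,"z": 15,"spin": 0},
    {"gripper": -1,"x": 0,"y": 0,"z": 4,"spin": 0},
    {"gripper": -1,"x": 0,"y": 0,"z": 0,"spin": 0}
  ]
}}

```text
time: 4.15
eef_pos: [0.5144, 0.3101, 0.0564]
tcp_rot: [0.612, 0.791, -0.0, -0.0]
contact_force: [-0.6, 0.2, -0.1]
opening: 0.998
finger_force: 0.0
```

Emit:
{"method": "step_arm", "body": {
  "commands": [
    {"gripper": 1,"x": 0,"y": 0,"z": 0,"spin": 0},
    {"gripper": 1,"x": 0,"y": 0,"z": 0,"spin": 0},
    {"gripper": 1,"x": 0,"y": 0,"z": 0,"spin": 0},
    {"gripper": 1,"x": 0,"y": 0,"z": 0,"spin": 0},
    {"gripper": 1,"x": 0,"y": 0,"z": 0,"spin": 0},
    {"gripper": 1,"x": 0,"y": 0,"z": 0,"spin": 0},
    {"gripper": 1,"x": 0,"y": 0,"z": 0,"spin": 0},
    {"gripper": 1,"x": 0,"y": 0,"z": 0,"spin": 0},
    {"gripper": 1,"x": 0,"y": 0,"z": 0,"spin": 0},
    {"gripper": 1,"x": 0,"y": 0,"z": 0,"spin": 0}
  ],
  "force": 60
}}

```text
time: 5.15
eef_pos: [0.5143, 0.3101, 0.0569]
tcp_rot: [0.612, 0.791, 0.0, 0.0]
contact_force: [-3.1, -0.7, 4.9]
opening: 0.134
finger_force: 60.3
```

```bash
python3 -c "
from h import *
pose()"
```

```text
t 5.15 p [0.5143 0.3101 0.0569] xang 104.59 q6 0.12 F [-3.1 -0.7  4.9] open 0.134 ff 60.3
```

Emit:
{"method": "step_arm", "body": {
  "commands": [
    {"gripper": 1,"x": 0,"y": 0,"z": -5,"spin": 0},
    {"gripper": 1,"x": 0,"y": 0,"z": -10,"spin": 0},
    {"gripper": 1,"x": 0,"y": 0,"z": -20,"spin": 0},
    {"gripper": 1,"x": 0,"y": 0,"z": -25,"spin": 0},
    {"gripper": 1,"x": 0,"y": 0,"z": -25,"spin": 0},
    {"gripper": 1,"x": 0,"y": 0,"z": -25,"spin": 0},
    {"gripper": 1,"x": 0,"y": 0,"z": -25,"spin": 0},
    {"gripper": 1,"x": 0,"y": 0,"z": -25,"spin": 0},
    {"gripper": 1,"x": 0,"y": 0,"z": -20,"spin": 0},
    {"gripper": 1,"x": 0,"y": 0,"z": 0,"spin": 0}
  ]
}}

```text
time: 6.15
eef_pos: [0.516, 0.3108, 0.2407]
tcp_rot: [0.612, 0.791, 0.003, 0.002]
contact_force: [0.2, -0.3, -0.6]
opening: 0.126
finger_force: 59.6
```

Emit:
{"method": "step_arm", "body": {
  "commands": [
    {"gripper": 1,"x": -20,"y": -4,"z": 0,"spin": 0},
    {"gripper": 1,"x": -40,"y": -9,"z": 0,"spin": 0},
    {"gripper": 1,"x": -44,"y": -10,"z": 0,"spin": 0},
    {"gripper": 1,"x": -44,"y": -10,"z": 0,"spin": 0},
    {"gripper": 1,"x": -44,"y": -10,"z": 0,"spin": 0},
    {"gripper": 1,"x": -44,"y": -10,"z": 0,"spin": 0},
    {"gripper": 1,"x": -44,"y": -10,"z": 0,"spin": 0},
    {"gripper": 1,"x": -44,"y": -10,"z": 0,"spin": 0},
    {"gripper": 1,"x": -30,"y": -9,"z": 0,"spin": 0},
    {"gripper": 1,"x": -12,"y": -3,"z": 0,"spin": 0}
  ]
}}

```text
time: 7.15
eef_pos: [0.5233, -0.0681, 0.2348]
tcp_rot: [0.613, 0.79, -0.001, -0.001]
contact_force: [-0.0, 0.5, -0.7]
opening: 0.133
finger_force: 59.6
```

```bash
python3 - <<'E'
from h import *
c=snap('wrist','w2.png');np.save('w2.npy',cloud(c))
rect('yellow',c,20,32,.028,.045,(.52,-.05,.09))
rect('blue',c,100,125,.028,.045,(.52,-.08,.07))
rect('red',c,175,4,.14,.16,(.505,.02,.06))
rect('orange',c,3,18,.1,.4)
go(.525,-.065,.236,103.3)
E
```

```text
yellow 589 mean [ 0.5211 -0.0458  0.0364] rect [520.7 -45.8] [31.5 35.5] 14.4
blue 1
red 2343 mean [0.5046 0.0211 0.1492] rect [504.4  20.6] [36.7 37.1] 15.9
orange 2957 mean [ 0.5213 -0.0615  0.2457] rect [523.1 -68.2] [11.8 57.9] 14.3
t 7.2 p [ 0.5235 -0.0684  0.235 ] xang 104.39 q6 -0.57 F [ 0.3 -1.2 -0.6] open 0.13 ff 59.6
tool mm [ 2.9  2.2 -1. ] spin 1.1
```

View pics/w2.png

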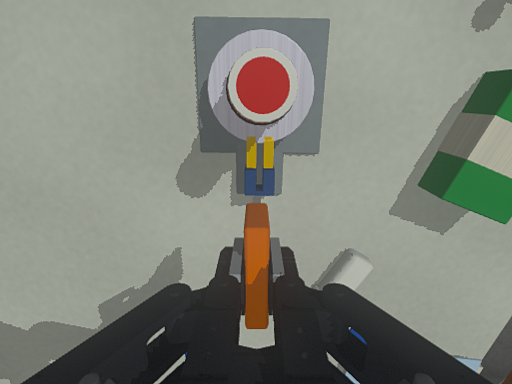

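The wrist view shows the blade gripped at (257,265). The slot runs from about (260,137) to (260,193), between the yellow prongs and the blue block. I'll enlarge that part to get the slot line.

```bash
python3 - <<'E'
import cv2
c=cv2.imread('pics/w2.png')[130:205,225:295]
cv2.imwrite('pics/w2c.png',cv2.resize(c,None,fx=8,fy=8,interpolation=cv2.INTER_CUBIC))
E
```

```text
(no output)
```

View pics/w2c.png

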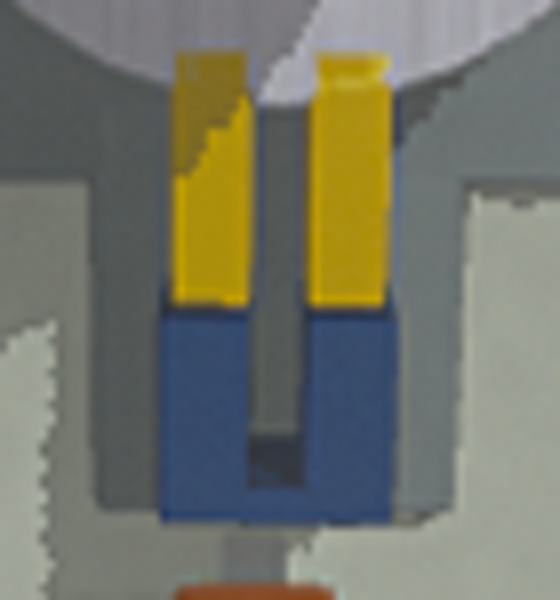

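```bash
python3 - <<'E'
from h import *
c=snap('wrist')
def px(a,b,z=.036):
    u,v=(a+.5)/8-.5+225,(b+.5)/8-.5+130
    d=c['T'][:3,:3]@np.array([(u-c['cx'])/c['fx'],-(v-c['cy'])/c['fy'],-1]);o=c['T'][:3,3]
    return (o+d*(z-o[2])/d[2])[:2]
m=px(278.5,310);e=px(275.8,521);i=px(275.5,488);f=px(281.5,100)
ax=np.array([.5046,.0207])
for n,p in dict(m=m,e=e,i=i,f=f).items(): print(n,p.round(4),'d',np.linalg.norm(p-ax).round(4),'ang',np.degrees(np.arctan2(*(ax-p)[::-1])).round(2))
print('slot width',np.linalg.norm(px(251,308)-px(306,308)),'line ang e->f',np.degrees(np.arctan2(*(f-e)[::-1])),'m->ax',np.degrees(np.arctan2(*(ax-m)[::-1])))
rect('orange top',c,3,18,.235,.26,(.523,-.068,.05))
pose()
E
```

```text
m [ 0.5257 -0.0647] d 0.088 ang 103.9
e [ 0.5336 -0.0967] d 0.1209 ang 103.88
i [ 0.5322 -0.0916] d 0.1156 ang 103.83
f [ 0.5184 -0.0348] d 0.0572 ang 103.99
slot width 0.008106867645560293 line ang e->f 103.77997212047154 m->ax 103.89854005419
orange top 2678 mean [ 0.5221 -0.064   0.2478] rect [523.5 -68.7] [11.8 58.7] 14.3
t 7.25 p [ 0.5237 -0.0666  0.2352] xang 104.43 q6 -0.57 F [ 0.2 -0.4 -1.1] open 0.13 ff 59.6
```

Emit:
{"method": "step_arm", "body": {
  "commands": [
    {"gripper": 1,"x": 2,"y": 2.5,"z": 10,"spin": 0.5},
    {"gripper": 1,"x": 0,"y": 0,"z": 20,"spin": 0},
    {"gripper": 1,"x": 0,"y": 0,"z": 25,"spin": 0},
    {"gripper": 1,"x": 0,"y": 0,"z": 25,"spin": 0},
    {"gripper": 1,"x": 0,"y": 0,"z": 25,"spin": 0},
    {"gripper": 1,"x": 0,"y": 0,"z": 20,"spin": 0},
    {"gripper": 1,"x": 0,"y": 0,"z": 10,"spin": 0},
    {"gripper": 1,"x": 0,"y": 0,"z": 5,"spin": 0},
    {"gripper": 1,"x": 0,"y": 0,"z": 0,"spin": 0},
    {"gripper": 1,"x": 0,"y": 0,"z": 0,"spin": 0}
  ]
}}

```text
time: 8.25
eef_pos: [0.5268, -0.0628, 0.0973]
tcp_rot: [0.615, 0.789, 0.0, 0.001]
contact_force: [-0.8, -0.3, -1.0]
opening: 0.129
finger_force: 59.6
```

```bash
python3 - <<'E'
from h import *
go(.5257,-.0647,.0567,103.9)
c=snap('wrist','w3.png')
rect('orange top',c,3,18,.095,.13,(.5257,-.065,.05))
rect('red',c,175,4,.14,.16,(.505,.02,.06))
rect('yellow',c,20,32,.028,.045,(.52,-.05,.09))
go(.5257,-.0647,.0567,103.9)
E
```

```text
t 8.25 p [ 0.5268 -0.0628  0.0973] xang 104.11 q6 -0.56 F [-0.8 -0.3 -1. ] open 0.129 ff 59.6
tool mm [-1.5 -1.6 40.6] spin 0.2
orange top 2732 mean [ 0.5253 -0.058   0.1099] rect [526.7 -63.1] [11.8 58.5] 14.0
red 18727 mean [0.5044 0.0218 0.1492] rect [504.6  20.6] [38.  37.8] 64.4
yellow 1159 mean [ 0.5207 -0.0468  0.0364] rect [521.8 -49.2] [32.2 33.8] 15.1
t 8.3 p [ 0.527  -0.063   0.0976] xang 104.1 q6 -0.56 F [-1.2 -0.1 -0.3] open 0.132 ff 59.6
tool mm [-1.3 -1.7 40.9] spin 0.2
```

View pics/w3.png

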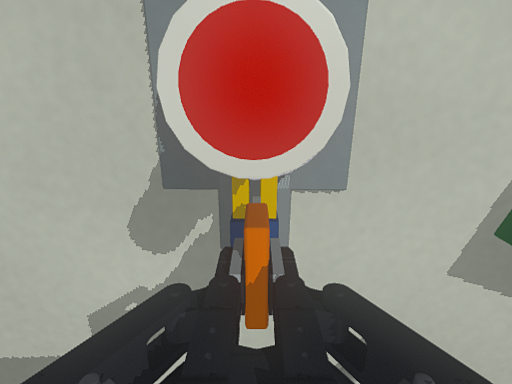

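The blade is at (257,265) and the slot is at column 255 or so, between the yellow prongs at (240,195) and (269,195). The picture agrees with the computed shift of about -1.4 and -1.5 mm.

Emit:
{"method": "step_arm", "body": {
  "commands": [
    {"gripper": 1,"x": -1.4,"y": -1.5,"z": 2,"spin": 0.2},
    {"gripper": 1,"x": 0,"y": 0,"z": 5,"spin": 0},
    {"gripper": 1,"x": 0,"y": 0,"z": 4,"spin": 0},
    {"gripper": 1,"x": 0,"y": 0,"z": 4,"spin": 0},
    {"gripper": 1,"x": 0,"y": 0,"z": 4,"spin": 0},
    {"gripper": 1,"x": 0,"y": 0,"z": 4,"spin": 0},
    {"gripper": 1,"x": 0,"y": 0,"z": 3,"spin": 0},
    {"gripper": 1,"x": 0,"y": 0,"z": 0,"spin": 0},
    {"gripper": 1,"x": 0,"y": 0,"z": 0,"spin": 0},
    {"gripper": 1,"x": 0,"y": 0,"z": 0,"spin": 0}
  ]
}}

```text
time: 9.3
eef_pos: [0.5251, -0.0648, 0.0706]
tcp_rot: [0.616, 0.787, 0.0, 0.0]
contact_force: [-0.4, -0.5, -1.0]
opening: 0.129
finger_force: 59.6
```

```bash
python3 -c "
from h import *
go(.5257,-.0647,.0567,103.9)"
```

```text
t 9.3 p [ 0.5251 -0.0648  0.0706] xang 103.89 q6 -0.56 F [-0.4 -0.5 -1. ] open 0.129 ff 59.6
tool mm [-0.1  0.6 13.9] spin -0.0
```

Emit:
{"method": "step_arm", "body": {
  "commands": [
    {"gripper": 1,"x": 0,"y": 0.4,"z": 3,"spin": 0},
    {"gripper": 1,"x": 0,"y": 0,"z": 3,"spin": 0},
    {"gripper": 1,"x": 0,"y": 0,"z": 3,"spin": 0},
    {"gripper": 1,"x": 0,"y": 0,"z": 2,"spin": 0},
    {"gripper": 1,"x": 0,"y": 0,"z": 2,"spin": 0},
    {"gripper": 1,"x": 0,"y": 0,"z": 1,"spin": 0},
    {"gripper": 1,"x": 0,"y": 0,"z": 1,"spin": 0},
    {"gripper": 1,"x": 0,"y": 0,"z": 0,"spin": 0},
    {"gripper": 1,"x": 0,"y": 0,"z": 0,"spin": 0},
    {"gripper": 1,"x": 0,"y": 0,"z": 0,"spin": 0}
  ]
}}

```text
time: 10.3
eef_pos: [0.5253, -0.0646, 0.0568]
tcp_rot: [0.616, 0.787, -0.0, -0.001]
contact_force: [-3.4, 0.8, 8.7]
opening: 0.129
finger_force: 61.1
```

Emit:
{"method": "step_arm", "body": {
  "commands": [
    {"gripper": 1,"x": 0,"y": 0,"z": 0.5,"spin": 0},
    {"gripper": 1,"x": 0,"y": 0,"z": 0.5,"spin": 0},
    {"gripper": 1,"x": 0,"y": 0,"z": 0.5,"spin": 0},
    {"gripper": 1,"x": 0,"y": 0,"z": 0,"spin": 0},
    {"gripper": 1,"x": 0,"y": 0,"z": 0,"spin": 0},
    {"gripper": 1,"x": 0,"y": 0,"z": 0,"spin": 0},
    {"gripper": 1,"x": 0,"y": 0,"z": 0,"spin": 0},
    {"gripper": 1,"x": 0,"y": 0,"z": 0,"spin": 0},
    {"gripper": 1,"x": 0,"y": 0,"z": 0,"spin": 0},
    {"gripper": 1,"x": 0,"y": 0,"z": 0,"spin": 0}
  ]
}}

```text
time: 11.3
eef_pos: [0.5254, -0.0646, 0.0568]
tcp_rot: [0.616, 0.787, -0.001, -0.001]
contact_force: [-7.6, 2.1, 17.6]
opening: 0.131
finger_force: 62.3
```

Emit:
{"method": "step_arm", "body": {
  "commands": [
    {"gripper": -1,"x": 0,"y": 0,"z": 0,"spin": 0},
    {"gripper": -1,"x": 0,"y": 0,"z": 0,"spin": 0},
    {"gripper": -1,"x": 0,"y": 0,"z": 0,"spin": 0},
    {"gripper": -1,"x": 0,"y": 0,"z": 0,"spin": 0},
    {"gripper": -1,"x": 0,"y": 0,"z": 0,"spin": 0},
    {"gripper": -1,"x": 0,"y": 0,"z": 0,"spin": 0},
    {"gripper": -1,"x": 0,"y": 0,"z": 0,"spin": 0},
    {"gripper": -1,"x": 0,"y": 0,"z": 0,"spin": 0},
    {"gripper": -1,"x": 0,"y": 0,"z": 0,"spin": 0},
    {"gripper": -1,"x": 0,"y": 0,"z": 0,"spin": 0}
  ]
}}

```text
time: 12.3
eef_pos: [0.5253, -0.0646, 0.0538]
tcp_rot: [0.616, 0.787, 0.0, 0.0]
contact_force: [0.4, -0.2, 0.5]
opening: 0.999
finger_force: 0.0
```

Emit:
{"method": "step_arm", "body": {
  "commands": [
    {"gripper": -1,"x": 0,"y": 0,"z": -10,"spin": 0},
    {"gripper": -1,"x": 0,"y": 0,"z": -20,"spin": 0},
    {"gripper": -1,"x": 0,"y": 0,"z": -30,"spin": 0},
    {"gripper": -1,"x": 0,"y": 0,"z": -35,"spin": 0},
    {"gripper": -1,"x": 0,"y": 0,"z": -35,"spin": 0},
    {"gripper": -1,"x": 0,"y": 0,"z": -25,"spin": 0},
    {"gripper": -1,"x": 0,"y": 0,"z": -15,"spin": 0},
    {"gripper": -1,"x": 0,"y": 0,"z": 0,"spin": 0},
    {"gripper": -1,"x": 0,"y": 0,"z": 0,"spin": 0},
    {"gripper": -1,"x": 0,"y": 0,"z": 0,"spin": 0}
  ]
}}

```text
time: 13.3
eef_pos: [0.5243, -0.0643, 0.2217]
tcp_rot: [0.616, 0.787, -0.001, -0.002]
contact_force: [0.0, -0.4, 0.1]
opening: 0.997
finger_force: 0.0
```

```bash
python3 - <<'E'
from h import *
c=snap('wrist','w4.png')
rect('orange top',c,3,18,.05,.09,(.5257,-.065,.05))
rect('red',c,175,4,.14,.16,(.505,.02,.06))
t=snap('top','top2.png')
rect('orange top',t,3,18,.06,.09,(.5257,-.065,.06))
go(.5046,.0207,.18,103.9)
E
```

```text
orange top 629 mean [ 0.5248 -0.0623  0.0696] rect [525.8 -64.6] [11.2 57.8] 13.8
red 2623 mean [0.5046 0.0212 0.1492] rect [504.7  20.9] [37.  37.1] 60.3
orange top 9 mean [ 0.5254 -0.0554  0.0692] rect [526.2 -56.5] [16.7  5.6] 71.1
t 13.4 p [ 0.5244 -0.0644  0.2218] xang 103.88 q6 -0.56 F [0.1 0.5 0.3] open 0.999 ff 0.0
tool mm [87.3  1.3 42. ] spin -0.0
```

View pics/w4.png

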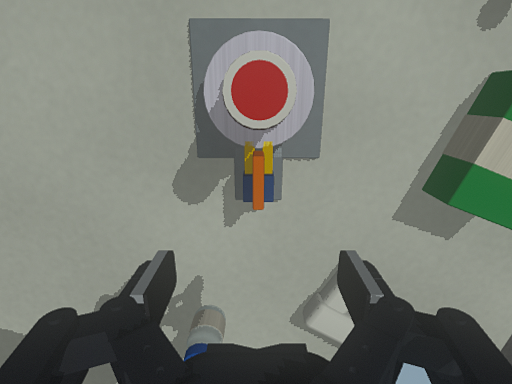

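The blade is home: the orange grip at (258,180) spans fork and block, with its top at z about 70 mm. Next is the cap, with its red disc at (259,90).

Emit:
{"method": "step_arm", "body": {
  "commands": [
    {"gripper": -1,"x": 22,"y": 0.4,"z": 0,"spin": 0},
    {"gripper": -1,"x": 30,"y": 0.4,"z": 0,"spin": 0},
    {"gripper": -1,"x": 25,"y": 0.3,"z": 0,"spin": 0},
    {"gripper": -1,"x": 10.3,"y": 0.2,"z": 10,"spin": 0},
    {"gripper": -1,"x": 0,"y": 0,"z": 25,"spin": 0},
    {"gripper": -1,"x": 0,"y": 0,"z": 25,"spin": 0},
    {"gripper": -1,"x": 0,"y": 0,"z": 20,"spin": 0},
    {"gripper": -1,"x": 0,"y": 0,"z": 10,"spin": 0},
    {"gripper": -1,"x": 0,"y": 0,"z": 3,"spin": 0},
    {"gripper": -1,"x": 0,"y": 0,"z": 0,"spin": 0}
  ]
}}

```text
time: 14.4
eef_pos: [0.5057, 0.0202, 0.1305]
tcp_rot: [0.617, 0.787, -0.0, -0.0]
contact_force: [-0.5, 0.1, 0.3]
opening: 1.001
finger_force: 0.0
```

```bash
python3 -c "
from h import *
go(.5046,.0207,.127,103.9)"
```

```text
t 14.4 p [0.5057 0.0202 0.1305] xang 103.87 q6 -0.4 F [-0.5  0.1  0.3] open 1.001 ff 0.0
tool mm [ 0.8 -0.9  3.5] spin -0.0
```

Emit:
{"method": "step_arm", "body": {
  "commands": [
    {"gripper": -1,"x": 0.5,"y": -0.8,"z": 3,"spin": 0},
    {"gripper": -1,"x": 0,"y": 0,"z": 0,"spin": 0},
    {"gripper": 1,"x": 0,"y": 0,"z": 0,"spin": 0},
    {"gripper": 1,"x": 0,"y": 0,"z": 0,"spin": 0},
    {"gripper": 1,"x": 0,"y": 0,"z": 0,"spin": 0},
    {"gripper": 1,"x": 0,"y": 0,"z": 0,"spin": 0},
    {"gripper": 1,"x": 0,"y": 0,"z": 0,"spin": 0},
    {"gripper": 1,"x": 0,"y": 0,"z": 0,"spin": 0},
    {"gripper": 1,"x": 0,"y": 0,"z": 0,"spin": 0},
    {"gripper": 1,"x": 0,"y": 0,"z": 0,"spin": 0}
  ],
  "force": 80
}}

```text
time: 15.4
eef_pos: [0.505, 0.0207, 0.1281]
tcp_rot: [0.616, 0.787, 0.0, 0.0]
contact_force: [-1.8, 0.7, 3.4]
opening: 0.571
finger_force: 81.7
```

```bash
python3 -c "
from h import *
s,M=pose();print(s['wrist_torque'])"
```

```text
t 15.4 p [0.505  0.0207 0.1281] xang 103.89 q6 -0.4 F [-1.8  0.7  3.4] open 0.571 ff 81.7
[-0.0040879   0.24115927  0.03452444]
```

Emit:
{"method": "step_arm", "body": {
  "commands": [
    {"gripper": 1,"x": 0,"y": 0,"z": 1,"spin": 0},
    {"gripper": 1,"x": 0,"y": 0,"z": 1,"spin": 0},
    {"gripper": 1,"x": 0,"y": 0,"z": 1,"spin": 0},
    {"gripper": 1,"x": 0,"y": 0,"z": 1,"spin": 0},
    {"gripper": 1,"x": 0,"y": 0,"z": 1,"spin": 0},
    {"gripper": 1,"x": 0,"y": 0,"z": 1,"spin": 0},
    {"gripper": 1,"x": 0,"y": 0,"z": 0.5,"spin": 0},
    {"gripper": 1,"x": 0,"y": 0,"z": 0,"spin": 0},
    {"gripper": 1,"x": 0,"y": 0,"z": 0,"spin": 0},
    {"gripper": 1,"x": 0,"y": 0,"z": 0,"spin": 0}
  ]
}}

```text
time: 16.4
eef_pos: [0.5051, 0.0207, 0.1226]
tcp_rot: [0.616, 0.787, -0.0, 0.0]
contact_force: [-4.1, -0.0, 10.4]
opening: 0.572
finger_force: 82.3
```

```bash
python3 -c "
from h import *
s,M=pose();print(s['wrist_torque'])"
```

```text
t 16.4 p [0.5051 0.0207 0.1226] xang 103.89 q6 -0.4 F [-4.1 -0.  10.4] open 0.572 ff 82.3
[ 0.0139031   0.65872327 -0.04036555]
```

Emit:
{"method": "step_arm", "body": {
  "commands": [
    {"gripper": 1,"x": 0,"y": 0,"z": 0.5,"spin": -4},
    {"gripper": 1,"x": 0,"y": 0,"z": 0,"spin": -5},
    {"gripper": 1,"x": 0,"y": 0,"z": 0,"spin": -5},
    {"gripper": 1,"x": 0,"y": 0,"z": 0,"spin": -5},
    {"gripper": 1,"x": 0,"y": 0,"z": 0,"spin": -5},
    {"gripper": 1,"x": 0,"y": 0,"z": 0,"spin": -5},
    {"gripper": 1,"x": 0,"y": 0,"z": 0,"spin": -5},
    {"gripper": 1,"x": 0,"y": 0,"z": 0,"spin": -5},
    {"gripper": 1,"x": 0,"y": 0,"z": 0,"spin": -3},
    {"gripper": 1,"x": 0,"y": 0,"z": 0,"spin": 0}
  ]
}}

```text
time: 17.4
eef_pos: [0.5063, 0.0208, 0.1227]
tcp_rot: [0.293, 0.956, 0.001, 0.002]
contact_force: [-0.5, 0.4, 9.6]
opening: 0.573
finger_force: 82.4
```

```bash
python3 -c "
from h import *
s,M=pose();print(s['wrist_torque'])"
```

```text
t 17.4 p [0.5063 0.0208 0.1227] xang 145.93 q6 -1.14 F [-0.5  0.4  9.6] open 0.573 ff 82.4
[0.16796592 0.28666182 0.09829876]
```

Emit:
{"method": "step_arm", "body": {
  "commands": [
    {"gripper": 1,"x": 0,"y": 0,"z": 0.5,"spin": -4},
    {"gripper": 1,"x": 0,"y": 0,"z": 0,"spin": -5},
    {"gripper": 1,"x": 0,"y": 0,"z": 0,"spin": -5},
    {"gripper": 1,"x": 0,"y": 0,"z": 0,"spin": -5},
    {"gripper": 1,"x": 0,"y": 0,"z": 0,"spin": -5},
    {"gripper": 1,"x": 0,"y": 0,"z": 0,"spin": -5},
    {"gripper": 1,"x": 0,"y": 0,"z": 0,"spin": -5},
    {"gripper": 1,"x": 0,"y": 0,"z": 0,"spin": -3},
    {"gripper": 1,"x": 0,"y": 0,"z": 0,"spin": 0},
    {"gripper": 1,"x": 0,"y": 0,"z": 0,"spin": 0}
  ]
}}

```text
time: 18.4
eef_pos: [0.5063, 0.0208, 0.1223]
tcp_rot: [-0.025, 1.0, -0.0, 0.002]
contact_force: [-1.9, 0.3, 9.5]
opening: 0.577
finger_force: 82.4
```

```bash
python3 - <<'E'
from h import *
s,M=pose();print(s['wrist_torque'])
t=snap('side','side2.png')
i=t['color'][150:330,200:400,::-1]
cv2.imwrite('pics/side2c.png',cv2.resize(i,None,fx=3.3,fy=3.3,interpolation=cv2.INTER_CUBIC))
E
```

```text
t 18.4 p [0.5063 0.0208 0.1223] xang -177.11 q6 -1.78 F [-1.9  0.3  9.5] open 0.577 ff 82.4
[0.15908306 0.26923872 0.06896868]
```

View pics/side2c.png

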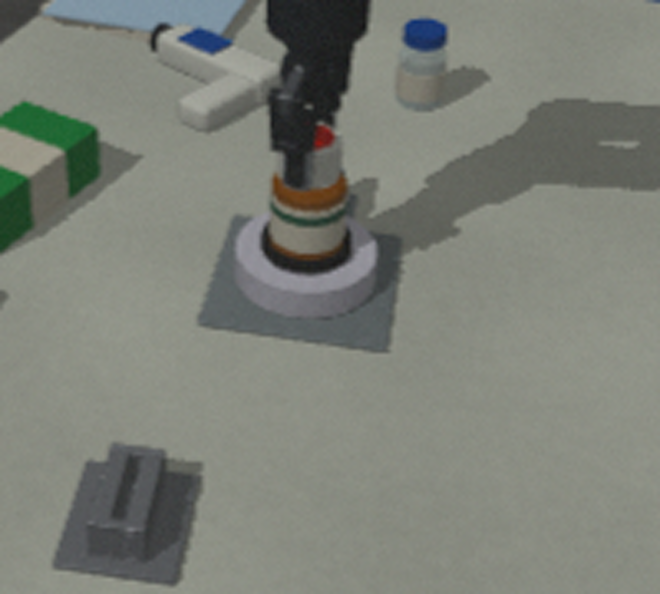

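The fingers hold the cap at (315,160) and the rack is empty. The turn so far is 79 degrees with the cap still pressed. I'll lift gently and watch the force.

Emit:
{"method": "step_arm", "body": {
  "commands": [
    {"gripper": 1,"x": 0,"y": 0,"z": -2,"spin": 0},
    {"gripper": 1,"x": 0,"y": 0,"z": -2,"spin": 0},
    {"gripper": 1,"x": 0,"y": 0,"z": -2,"spin": 0},
    {"gripper": 1,"x": 0,"y": 0,"z": -2,"spin": 0},
    {"gripper": 1,"x": 0,"y": 0,"z": -1,"spin": 0},
    {"gripper": 1,"x": 0,"y": 0,"z": -1,"spin": 0},
    {"gripper": 1,"x": 0,"y": 0,"z": 0,"spin": 0},
    {"gripper": 1,"x": 0,"y": 0,"z": 0,"spin": 0},
    {"gripper": 1,"x": 0,"y": 0,"z": 0,"spin": 0},
    {"gripper": 1,"x": 0,"y": 0,"z": 0,"spin": 0}
  ]
}}

```text
time: 19.45
eef_pos: [0.5046, 0.0207, 0.1301]
tcp_rot: [-0.025, 1.0, -0.0, -0.0]
contact_force: [1.4, -0.3, 1.3]
opening: 0.574
finger_force: 82.0
```

Emit:
{"method": "step_arm", "body": {
  "commands": [
    {"gripper": 1,"x": 0,"y": 0,"z": -2,"spin": 0},
    {"gripper": 1,"x": 0,"y": 0,"z": -4,"spin": 0},
    {"gripper": 1,"x": 0,"y": 0,"z": -4,"spin": 0},
    {"gripper": 1,"x": 0,"y": 0,"z": 0,"spin": 0},
    {"gripper": 1,"x": 0,"y": 0,"z": 0,"spin": 0},
    {"gripper": 1,"x": 0,"y": 0,"z": 0,"spin": 0},
    {"gripper": 1,"x": 0,"y": 0,"z": 0,"spin": 0},
    {"gripper": 1,"x": 0,"y": 0,"z": 0,"spin": 0},
    {"gripper": 1,"x": 0,"y": 0,"z": 0,"spin": 0},
    {"gripper": 1,"x": 0,"y": 0,"z": 0,"spin": 0}
  ]
}}

```text
time: 20.45
eef_pos: [0.5047, 0.0207, 0.1403]
tcp_rot: [-0.025, 1.0, 0.0, -0.0]
contact_force: [0.2, 0.1, 0.0]
opening: 0.573
finger_force: 82.4
```

Free. I'll lift the remaining 68 mm.

Emit:
{"method": "step_arm", "body": {
  "commands": [
    {"gripper": 1,"x": 0,"y": 0,"z": -5,"spin": 0},
    {"gripper": 1,"x": 0,"y": 0,"z": -10,"spin": 0},
    {"gripper": 1,"x": 0,"y": 0,"z": -14,"spin": 0},
    {"gripper": 1,"x": 0,"y": 0,"z": -14,"spin": 0},
    {"gripper": 1,"x": 0,"y": 0,"z": -13,"spin": 0},
    {"gripper": 1,"x": 0,"y": 0,"z": -8,"spin": 0},
    {"gripper": 1,"x": 0,"y": 0,"z": -4,"spin": 0},
    {"gripper": 1,"x": 0,"y": 0,"z": 0,"spin": 0},
    {"gripper": 1,"x": 0,"y": 0,"z": 0,"spin": 0},
    {"gripper": 1,"x": 0,"y": 0,"z": 0,"spin": 0}
  ]
}}

```text
time: 21.45
eef_pos: [0.5043, 0.0208, 0.2075]
tcp_rot: [-0.025, 1.0, 0.0, -0.001]
contact_force: [1.1, -0.6, -0.3]
opening: 0.577
finger_force: 82.4
```

```bash
python3 - <<'E'
from h import *
pose()
t=snap('side');p=snap('top')
i=np.vstack([cv2.resize(x[:,:,::-1],None,fx=3,fy=3,interpolation=cv2.INTER_CUBIC) for x in (t['color'][140:250,220:390],p['color'][195:270,180:350])])
cv2.imwrite('pics/fin.png',i)
rect('red',t,175,4,.2,.26,(.505,.02,.06))
rect('orange',p,3,18,.05,.09,(.5257,-.065,.06))
E
```

```text
t 21.45 p [0.5043 0.0208 0.2075] xang -177.12 q6 -1.78 F [ 1.1 -0.6 -0.3] open 0.577 ff 82.4
red 27 mean [0.4951 0.0218 0.2285] rect [492.3  28.5] [10.3 52.7] 16.6
orange 43 mean [ 0.527  -0.0738  0.069 ] rect [527.5 -72.3] [10.5 39.1] 13.2
```

View pics/fin.png

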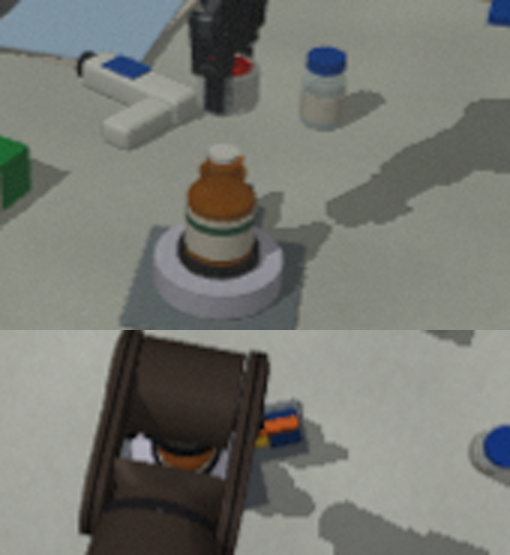

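The cap is held level at (238,85), above the open bottle mouth at (224,155). The blade is still home at (280,425), with its grip top at z = 69 mm.

```bash
python3 -c "
from plant import *
print(sign_off())"
```

```text
the job is handed in; nothing more can be done
None
```

The job is handed in at about 21.5 s: the blade is home in the slot, and the cap is off and held level about 8 cm above where it sat, over the bottle; I did not notice anything else being disturbed.

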